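# Eject a bearing from its nest and show it to the inspection camera

### The job

Press the ejector's red spring pedal down to its stop and let it come back up, so that the ball bearing is lifted out of its nest. Then take the bearing and hold it still in the air, centred in front of the lens of the small tilted inspection camera, 80 mm from the lens and with the bearing's flat face square to it, without anything touching the camera. The program finishes while the gripper is still holding the bearing there; leave the oil bottle, the grease tin and the tape roll where they are.

Things in the scene. Friction and masses are not known exactly. Their poses are not given: they have to be found in the camera images.
- ejector: Fixed bench ejector. Steel base plate, blue cheeks and a dark steel nest plate 100 x 100 mm whose top is 65 mm above the worktop, with a 50 mm bore in its middle. Origin: centre of the bore, at worktop level; z up; the pedal reaches out along its -x, towards the robot. The base plate and hinge ears reach 123 mm along -x from the origin, the pedal 200 mm.
- pedal_pad (a point): Middle of the top of the black ribbed rubber pad (50 x 46 mm) on the red pedal, 173 mm along the ejector's -x from its origin. The pad stands about 60 mm above the worktop when up and sinks about 41 mm, to about 18 mm, when it is at its stop. Its z axis is square to the pad.
- ejector_pedal (a joint): Pedal angle in rad: 0 up (at rest), 0.40 at its lower stop. A spring brings it back up; reaching the stop takes about 10 N at the pad.
- ejector_plunger (a joint): Lift in m of the brass plunger under the bearing: 0 down, about 0.027 when the pedal has been pressed to its stop. Pressing the pedal pushes it up; friction keeps it up when the pedal returns.
- bearing: Grey steel ball bearing, a ring of 47 mm outer diameter and 14 mm thick, 0.09 kg or so. At the start it lies flat in the nest, its top 1 mm below the nest plate's top, where it cannot be gripped; lifted, its underside stands about 12 mm above the nest plate. Origin: centre of its underside; z is its axis.
- bearing_center (a point): Centre of the bearing, 7 mm above its underside on its axis; same axes as the bearing.
- camera_stand: Fixed stand of the inspection camera: dark steel foot 100 x 90 mm. Origin at worktop level, 120 mm below the middle of the lens; the camera leans towards its -x.
- camera_head: Inspection camera fixed in the stand: black body, lens in a white ring light of 68 mm diameter. Origin: middle of the lens front; z is the direction in which it looks: up, leaning 0.40 rad from the vertical.
- focus (a point): The point 80 mm in front of the lens on its axis, where the bearing's centre belongs; same axes as camera_head.
- oil_bottle: White oil bottle with red collar, diameter 46 mm, 131 mm tall, standing loose. Origin: centre of its underside. Bystander.
- grease_tin: Grey grease tin, diameter 66 mm, 52 mm tall, loose. Origin: centre of its underside. Bystander.
- tape_roll: Yellow roll of tape lying flat, diameter 58 mm, 19 mm high, loose. Origin: centre of its underside. Bystander.
Not all that is in view belongs to the job. Of the things that look like the bearing, the middle-sized one is meant.

How it is judged:
On the way, in this order (a step that is already met when the one before it is completed fails the run):
1. the pedal is pressed down to its stop (value of joint ejector_pedal above 0.375 rad), for 0.1 s.
2. the pedal is back up and the bearing stands lifted out of its nest (value of joint ejector_pedal below 0.06 rad and value of joint ejector_plunger above 0.02 m and z of bearing_center in the frame of ejector above 0.075 m), for 0.1 s.
At the end, for the whole second after the job is handed in: The gripper holds the bearing still, its centre within 12 mm of the focus point and its axis within 0.15 rad of the camera's, touching neither camera nor ejector; the pedal is up, and the oil bottle, grease tin and tape roll stand upright within 30 mm of their places (distance between bearing_center and focus below 0.012 m and angle between the z axis of bearing_center and the z axis of focus, either way round below 0.15 rad and height (world z) of bearing above 0.12 m and linear speed of bearing below 0.02 m/s and angular speed of bearing below 0.2 rad/s and contact force between the fingers and bearing above 2 N and contact force between bearing and camera_stand below 0.1 N and contact force between bearing and ejector below 0.1 N and value of joint ejector_pedal below 0.06 rad and distance of each of oil_bottle, grease_tin, tape_roll from where it was at the start of the episode below 0.03 m and angle between each of oil_bottle, grease_tin, tape_roll's own z axis and vertical below 0.3 rad); the arm keeps its last pose, push and grip.
It fails at once if the camera or its stand is touched (contact force between camera_stand and anything else above 1 N).
It fails at once if the oil bottle, grease tin or tape roll is shifted by more than 30 mm or tipped over (distance of any of oil_bottle, grease_tin, tape_roll from where it was at the start of the episode above 0.03 m or angle between any of oil_bottle, grease_tin, tape_roll's own z axis and vertical above 0.3 rad).
It also fails if it takes over 51 s, if anything falls off the work surface, if the arm or the gripper's body presses on something with over 40 N, if the wrist force passes 120 N, or if a joint passes its speed limit or range.

### The arm

A 6-joint arm with a two-finger parallel gripper is mounted at the origin on a cart in front of the work surface, level with it; the furniture and walls round the work are solid. World frame = base frame: x ahead of the robot, y to its left, z up, the work surface at z = 0. Lengths are in m, angles in rad, forces in N, time in s.
With the tool pointing down it reaches from about 0.375 to 0.975 m from the base axis. Payload 3.8 kg.
Tool frame: the origin (TCP) lies at the very end of the fingers, on their centre line; the grasp point (between the pads) lies 19 mm behind it; z points along the fingers, y is the direction in which the jaws open and shut (so a half turn about z gives the same grasp; the last joint's range is limited). The gripper opens to 85 mm and grips with 20 to 120 N. Pads are 22 mm wide; open, the fingers measure 114 mm over their backs; the gripper's body (76 mm by 85 mm) begins 54 mm behind the grasp point. The pads swing forward as they close: fully open they stand 13 mm farther back than shut.
Start: joints at [1.126, 0.264, 1.604, -0, 1.274, -0.037], TCP at [0.268, 0.62, 0.231] pointing down, gripper open.
Joint ranges: [-2.63, 2.63], [-0.94, 2.18], [0.31, 2.57], [-1.31, 4.45], [0, 2.66], [-2.55, 2.55]. Speed limits (rad/s): [2.57, 2.57, 3.14, 3.14, 3.14, 3.14].

### API

Orientations are given as a rotation vector (axis times angle).
In Python, from workcell import bot, viewer, finish_job gives the robot as it stands.
- The arm moves only by the tool servo_tool, never from a script. Its argument "plan" is a list that holds one entry, the list of rows, each a list of 6 numbers: the shift along the tool's x, y, z in cm, then the turn, a rotation vector about the tool's x, y, z in degrees. A call has 1 to 20 rows; each row is the pose to reach, as a shift and turn from the pose measured when the call began, along the tool's axes at that moment; what a row does not reach only later rows make up. A row lasts 1/12 s, in which the tool goes at most 41.7 mm and 7.16 degrees, less where a joint would pass 70% of its speed; a pose out of reach is approached as far as the arm can. A call with a gripper value outside its range is refused whole. "claw" is the finger opening in cm, from 0 to 8.54, set as the call begins (left out, the last holds). The fingers move at their own pace and stop on an object; "grip_force" is the grip in N (left out, the last holds). Time passes only in rows, so rows that repeat a pose let the fingers close. It gives the time, the measured TCP pose, the force and the opening at its end, in the units of the state.
- bot.read_state(): the state, without advancing time (a new reading comes with each control period).
- viewer.read_camera(name): name is "scene" or "side" or "wrist"; returns a dict with "color" (480x640x3 uint8, red, green, blue), "fx", "fy", "cx", "cy" (pixels), "eye" and "rotation" of the camera in the world; the wrist camera has in their place "T_tool_cam" (4x4, takes a point from camera to tool coordinates, whose origin is the TCP and whose axes are the flange's). Camera axes: x right, y down, z forward; pixel columns grow to the right and rows downward; lengths in m; the calibration is good to about 2 mm. A picture is of the moment at which its call begins: read the wrist's pose just before it. There is no depth.
- finish_job(): hands the job in, once; it reports no verdict.
The state is a dict: "time": time; "q": joint angles; "joint_vel": joint speeds; "joint_torque": joint torques, N m; "tool_pos": TCP position; "tcp_rot": TCP orientation; "wrist_force": force on the tool from outside, world axes, zero at the start; "torque": the same for the moment, N m; "width": opening from 0.0 (shut) to 1.0 (fully open).
Only numpy, scipy, OpenCV 4.12 (cv2) and the standard library are available. Lean on these libraries where they do the work, as an engineer would, in place of code of your own. Each camera call takes 0.05 s, during which the arm holds its last target.

## Working session

There is one attempt and no reset: what is moved stays moved. The work goes in short steps, Python scripts to look and compute and a tool call to move; the robot and the scene stay as the last step left them, time stands still between calls to the robot, and variables do not carry over. Pictures are saved under pics/ and viewed, and the job is handed in when it is done.

Besides the shell and the picture viewer there is one more tool, called after "Request:" as a command line: name --argument value ..., lists and objects as JSON in quotes. servo_tool: Moves the arm, as the interface text tells. Its arguments: {"type":"object","properties":{"plan":{"type":"array"},"claw":{"type":"number"},"grip_force":{"type":"number"}},"required":["plan"]}

```bash
mkdir -p pics; ls; python3 - <<'E'
from workcell import bot, viewer
import cv2,numpy as np
print(bot.read_state())
for n in ["scene","side","wrist"]:
    c=viewer.read_camera(n)
    cv2.imwrite(f"pics/{n}0.png",c["color"][:,:,::-1])
    print(n,{k:v for k,v in c.items() if k!="color"})
E
```

```text
pics
{'time': 0.0, 'q': array([ 1.12608132e+00,  2.64760820e-01,  1.60538220e+00,  1.46168191e-06,
        1.27368287e+00, -3.68697753e-02]), 'joint_vel': array([ 7.13230470e-04, -1.35031390e-03,  7.37790786e-04, -1.51834219e-05,
        1.09961164e-03,  6.80172966e-04]), 'joint_torque': array([ 1.25899274e-03, -5.15115452e+01, -3.67313290e+01,  2.93119165e-04,
        1.26072703e-02, -9.83839527e-06]), 'tool_pos': array([0.26739529, 0.61898358, 0.22995242]), 'tcp_rot': array([-0.63610305, -3.07597322,  0.00340566]), 'wrist_force': array([ 0.38217727, -0.24827692, -0.79631984]), 'torque': array([0.03367994, 0.00969021, 0.01905807]), 'width': 1.0028871253284164}
scene {'fx': 518.0350268623006, 'fy': 518.0350268623006, 'cx': 321.673896180115, 'cy': 231.03752670606875, 'eye': array([-0.22226766, -0.60677864,  0.86183483]), 'rotation': array([-1.99248773,  1.227     , -0.59031238])}
side {'fx': 449.5988343543929, 'fy': 449.5988343543929, 'cx': 313.12205012652265, 'cy': 236.43777783492575, 'eye': array([0.33971103, 0.49029432, 0.55040237]), 'rotation': array([-0.38266082,  2.55742597, -1.51468083])}
wrist {'fx': 363.7215813671982, 'fy': 363.7215813671982, 'cx': 316.06041267402384, 'cy': 240.63840271535202, 'T_tool_cam': array([[ 1.27676779e-03, -9.58272220e-01, -2.85854373e-01,
         7.22628407e-02],
       [ 9.99999085e-01,  1.09554896e-03,  7.93874471e-04,
         4.65926608e-04],
       [-4.47580389e-04, -2.85855125e-01,  9.58272741e-01,
        -1.42162578e-01],
       [ 0.00000000e+00,  0.00000000e+00,  0.00000000e+00,
         1.00000000e+00]])}
```

View pics/scene0.png

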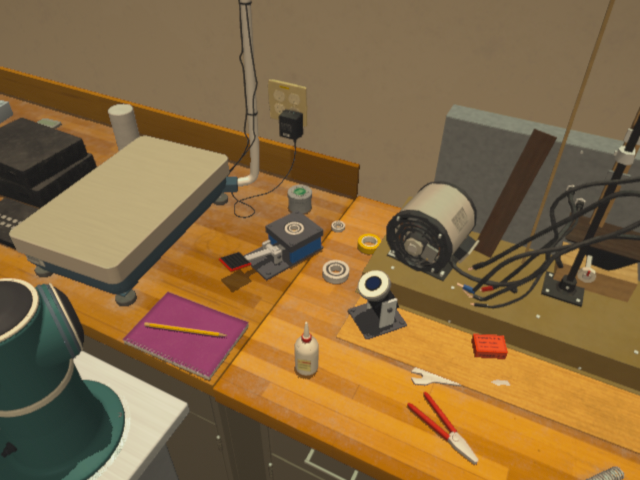

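View pics/side0.png

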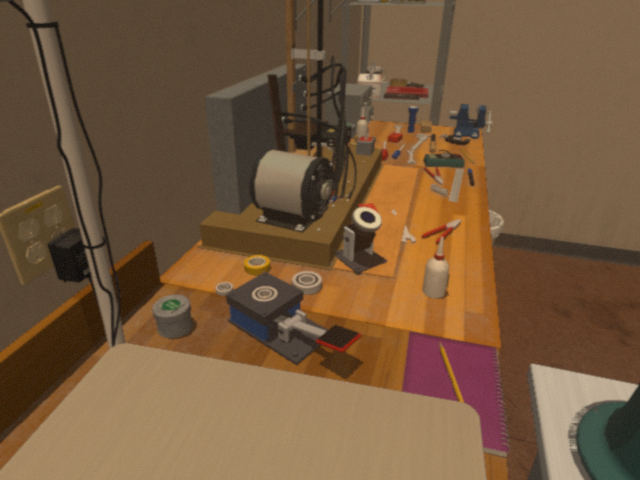

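View pics/wrist0.png

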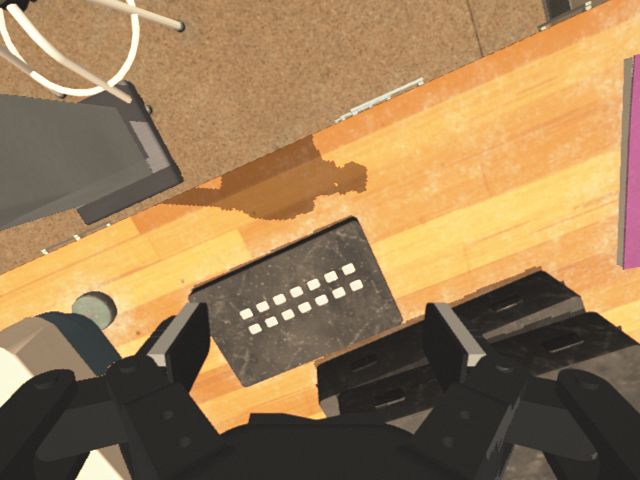

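The scene camera shows ejector with nest bearing at (293,228), pedal pad (236,262), camera ring (374,286), bottle (307,355), tin (299,199), tape (369,243). The side camera shows the same. Three bearing-like rings appear: small (338,227), large (336,270), and the one in the nest (293,228). I'll enlarge to check them.

```bash
python3 - <<'E'
import cv2
a=cv2.imread("pics/scene0.png"); b=cv2.imread("pics/side0.png")
cv2.imwrite("pics/c1.png",cv2.resize(a[180:350,215:415],None,fx=4,fy=3.5*4/3.5*0.88,interpolation=cv2.INTER_CUBIC)[:600])
cv2.imwrite("pics/c2.png",cv2.resize(b[190:390,145:405],None,fx=3,fy=3,interpolation=cv2.INTER_CUBIC))
E
```

```text
(no output)
```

View pics/c1.png

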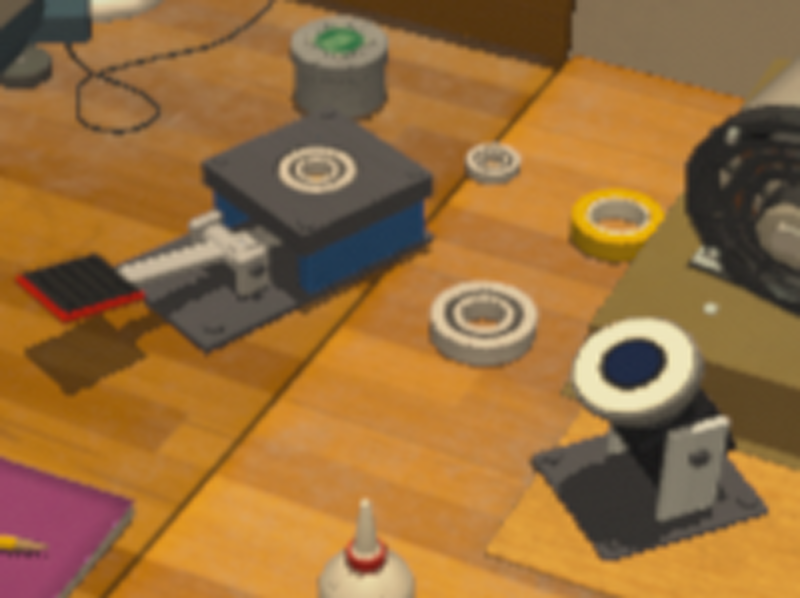

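View pics/c2.png

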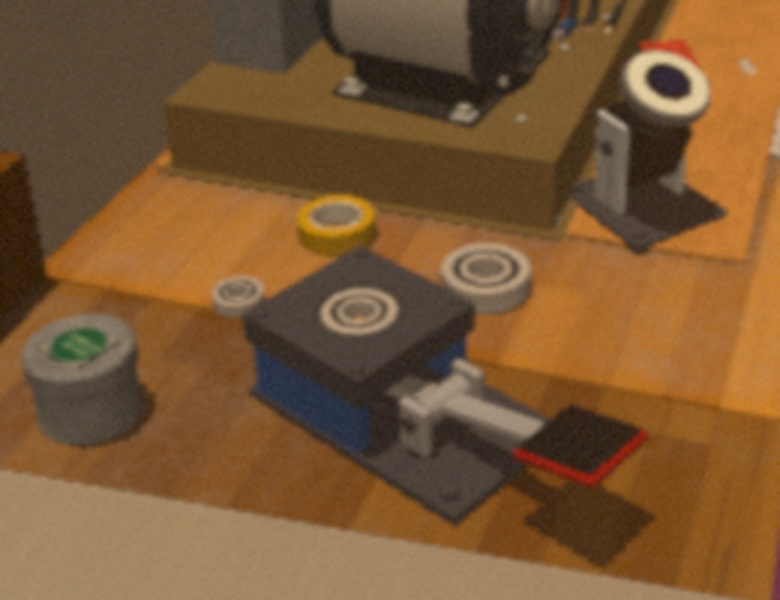

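Enlarged crops confirm that the nest ring lies in size between the small ring (338,227) and the large one (336,270), and it is the one in the nest, so it is the one meant. Next I triangulate.

```bash
cat > h.py <<'E'
import numpy as np, cv2
from scipy.spatial.transform import Rotation as R
from workcell import bot, viewer
def cam(n):
    if n=="wrist":
        s=bot.read_state(); c=viewer.read_camera(n)
        T=np.eye(4);T[:3,:3]=R.from_rotvec(s["tcp_rot"]).as_matrix();T[:3,3]=s["tool_pos"]
        M=T@c["T_tool_cam"]; c["Rm"]=M[:3,:3]; c["e"]=M[:3,3]
    else:
        c=viewer.read_camera(n); c["Rm"]=R.from_rotvec(c["rotation"]).as_matrix(); c["e"]=np.array(c["eye"])
    return c
def ray(c,p):
    d=c["Rm"]@np.array([(p[0]-c["cx"])/c["fx"],(p[1]-c["cy"])/c["fy"],1]); return c["e"],d/np.linalg.norm(d)
def onz(c,p,z):
    e,d=ray(c,p); return e+d*(z-e[2])/d[2]
def tri(obs):
    A=0;b=0
    for c,p in obs:
        e,d=ray(c,p);P=np.eye(3)-np.outer(d,d);A=A+P;b=b+P@e
    x=np.linalg.solve(A,b)
    return x,[np.linalg.norm((np.eye(3)-np.outer(d,d))@(x-e)) for e,d in [ray(c,p) for c,p in obs]]
def proj(c,X):
    v=c["Rm"].T@(np.array(X)-c["e"]); return np.array([c["fx"]*v[0]/v[2]+c["cx"],c["fy"]*v[1]/v[2]+c["cy"]])
E
python3 - <<'E'
from h import *
np.set_printoptions(precision=4,suppress=True)
a=cam("scene");b=cam("side")
for n,p,q in [("bear",(294.25,228.3),(265,293.7)),("pad",(235.2,261.2),(338.7,337.3)),("lens",(373.75,283.1),(368,217.3)),("small",(338,225.5),(224.5,287)),("large",(335.7,269),(307,279)),("tape",(369,241.3),(257.5,262.5)),("bottletip",(306.3,323),(439,238)),("tin",(300,191.5),(171.5,304.5))]:
    print(n,*tri([(a,p),(b,q)]))
print("bear onz",onz(a,(294.25,228.3),.064),onz(b,(265,293.7),.064))
for p in [(348.25,311.2),(367,338.2),(406.5,323.5)]: print("foot scene",onz(a,p,.008))
for p in [(386.3,261),(358.3,271.7),(335.7,253.3)]: print("foot side",onz(b,p,.008))
# nest plate corners
for x,y in [(203,170),(318,112),(432,182),(302,245)]: print("nest scene",onz(a,(215+x/4,180+y/3.52),.065))
for x,y in [(245,322),(363,248),(474,310),(357,390)]: print("nest side",onz(b,(145+x/3,190+y/3),.065))
E
```

```text
bear [ 0.6173 -0.1288  0.0613] [np.float64(0.0008762847952523981), np.float64(0.0008762847952523493)]
pad [ 0.4611 -0.0619  0.0542] [np.float64(0.0008365452479597058), np.float64(0.0008365452479596742)]
lens [ 0.479  -0.3861  0.1175] [np.float64(0.0019224901406214216), np.float64(0.001922490140621461)]
small [ 0.736  -0.1925  0.0081] [np.float64(0.00043499153651640153), np.float64(0.00043499153651640847)]
large [ 0.5778 -0.2598  0.0167] [np.float64(0.0007989798519758458), np.float64(0.0007989798519757144)]
tape [ 0.7044 -0.2914  0.016 ] [np.float64(0.0017421764264233491), np.float64(0.001742176426423477)]
bottletip [ 0.3241 -0.3169  0.1258] [np.float64(0.0008660485820064584), np.float64(0.0008660485820065211)]
tin [ 0.7719 -0.0617  0.0503] [np.float64(0.000597450526327237), np.float64(0.0005974505263273629)]
bear onz [ 0.6156 -0.1303  0.064 ] [ 0.6147 -0.1245  0.064 ]
foot scene [ 0.4809 -0.3362  0.008 ]
foot scene [ 0.4316 -0.4006  0.008 ]
foot scene [ 0.5058 -0.4605  0.008 ]
foot side [ 0.4299 -0.3944  0.008 ]
foot side [ 0.4819 -0.3317  0.008 ]
foot side [ 0.5487 -0.3931  0.008 ]
nest scene [ 0.5831 -0.07    0.065 ]
nest scene [ 0.6717 -0.1004  0.065 ]
nest scene [ 0.635  -0.1981  0.065 ]
nest scene [ 0.5434 -0.1601  0.065 ]
nest side [ 0.6757 -0.0926  0.065 ]
nest side [ 0.6386 -0.1882  0.065 ]
nest side [ 0.5485 -0.1448  0.065 ]
nest side [ 0.5876 -0.0537  0.065 ]
```

```bash
python3 - <<'E'
from h import *
np.set_printoptions(precision=4,suppress=True)
a=cam("scene");b=cam("side")
print(tri([(a,(228,168)),(b,(115,347))]),tri([(a,(122,283)),(b,(480,408))]))
for z in(.1,.15,.2): print(onz(a,(122,283),z),onz(a,(228,168),z),onz(a,(20,240),z))
s=bot.read_state();print(s["time"],R.from_rotvec(s["tcp_rot"]).as_matrix())
E
```

```text
(array([0.7241, 0.1229, 0.1109]), [np.float64(0.012397184466155009), np.float64(0.012397184466155023)]) (array([0.2562, 0.0686, 0.1079]), [np.float64(0.003208376440246554), np.float64(0.00320837644024662)])
[0.2645 0.075  0.1   ] [0.718  0.1262 0.1   ] [0.2631 0.3682 0.1   ]
[0.2325 0.0302 0.15  ] [0.6563 0.0781 0.15  ] [0.2312 0.3042 0.15  ]
[ 0.2006 -0.0145  0.2   ] [0.5946 0.03   0.2   ] [0.1994 0.2402 0.2   ]
0.35 [[-0.918   0.3966 -0.0002]
 [ 0.3966  0.918  -0.0005]
 [ 0.     -0.0005 -1.    ]]
```

Request:
servo_tool --plan '[[[-1.5,-1.8,0,0,0,0],[-4,-4.9,0,0,0,0],[-6.6,-8,0,0,0,0],[-9.2,-11.2,0,0,0,0],[-11.8,-14.4,0,0,0,0],[-14.4,-17.6,0,0,0,0],[-17,-20.8,0,0,0,0],[-19.6,-24,0,0,0,0],[-22.2,-27.2,0,0,0,0],[-24.8,-30.3,0,0,0,0],[-27.4,-33.5,0,0,0,0],[-30,-36.7,0,0,0,0],[-32.6,-39.9,0,0,0,0],[-35.2,-43,0,0,0,0],[-37.8,-46.2,0,0,0,0],[-40.4,-49.4,0,0,0,0],[-42.8,-52.3,0,0,0,0],[-44.3,-54.2,0,0,0,0],[-44.8,-54.8,0,0,0,0],[-44.8,-54.8,0,0,0,0]]]' --claw 0 --grip_force 30

```text
time: 2.02
tool_pos: [0.4619, -0.0628, 0.2313]
tcp_rot: [-0.641, -3.075, 0.001]
wrist_force: [0.2, 0.2, 0.2]
width: 0.003
```

```bash
python3 - <<'E'
from h import *
c=cam("wrist"); cv2.imwrite("pics/w1.png",c["color"][:,:,::-1])
s=bot.read_state();print(s["time"],s["q"],s["tool_pos"],s["width"],s["wrist_force"])
print(proj(c,[.4611,-.0619,.06]),proj(c,[.6165,-.128,.064]))
E
```

```text
2.0667 [-1.85951355e-01 -1.40679441e-01  2.03226778e+00  1.74244870e-04
  1.25068454e+00 -1.34689080e+00] [ 0.46144796 -0.06141445  0.23118023] -0.0017669643824655557 [-0.24795223 -0.52039625  0.07156676]
[315.99989216 216.37989101] [317.31459445 381.63097751]
```

View pics/w1.png

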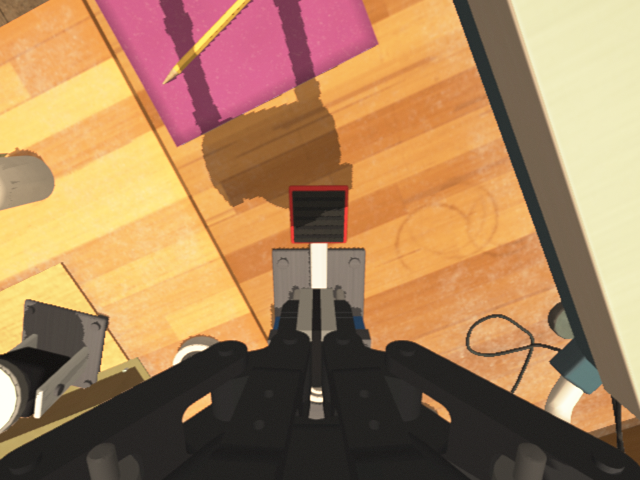

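The wrist view shows the pad at (319,214), within 3 px of the prediction (316,216), and it lies aligned with the tool axes. So the pad position is good, and I go down to just above it.

Request:
servo_tool --plan '[[[0.1,0.2,2,0,0,0],[0.1,0.2,5,0,0,0],[0.1,0.2,8,0,0,0],[0.1,0.2,11,0,0,0],[0.1,0.2,13.5,0,0,0],[0.1,0.2,15.3,0,0,0],[0.1,0.2,16.2,0,0,0],[0.1,0.2,16.2,0,0,0]]]'

```text
time: 2.73
tool_pos: [0.4589, -0.0572, 0.067]
tcp_rot: [-0.635, -3.071, -0.001]
wrist_force: [0.1, 0.5, -0.2]
width: 0.0
```

Request:
servo_tool --plan '[[[0,0,0.5,0,0,0],[0,0,1,0,0,0],[0,0,1.5,0,0,0],[0,0,2,0,0,0],[0,0,2.5,0,0,0],[0,0,3,0,0,0],[0,0,3.5,0,0,0],[0,0,4,0,0,0],[0,0,4.4,0,0,0],[0,0,4.7,0,0,0],[0,0,4.7,0,0,0],[0,0,4.7,0,0,0]]]'

```text
time: 3.73
tool_pos: [0.459, -0.0568, 0.021]
tcp_rot: [-0.636, -3.071, -0.002]
wrist_force: [-2.7, 3.0, 5.2]
width: -0.0
```

Request:
servo_tool --plan '[[[0,0,0.2,0,0,0],[0,0,0.4,0,0,0],[0,0,0.5,0,0,0],[0,0,0.5,0,0,0]]]'

```text
time: 4.07
tool_pos: [0.4594, -0.0567, 0.0186]
tcp_rot: [-0.636, -3.071, -0.002]
wrist_force: [-8.9, 1.8, 19.7]
width: -0.001
```

```bash
python3 - <<'E'
from h import *
s=bot.read_state();print(s["time"],s["tool_pos"],s["wrist_force"],s["torque"])
for n in("scene","side"):
    c=cam(n); x,y=(215,180) if n=="scene" else (205,250)
    cv2.imwrite(f"pics/p1{n}.png",cv2.resize(c["color"][y:y+140,x:x+180,::-1],None,fx=4,fy=4,interpolation=cv2.INTER_CUBIC))
E
```

```text
4.0667 [ 0.45935106 -0.05669438  0.01864556] [-8.87480041  1.79075803 19.69450106] [ 0.2260814   1.43826231 -0.04140805]
```

View pics/p1side.png

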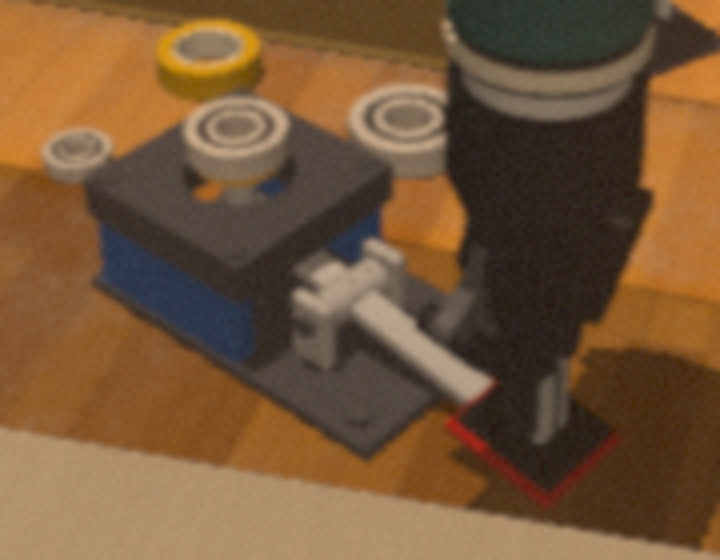

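View pics/p1scene.png

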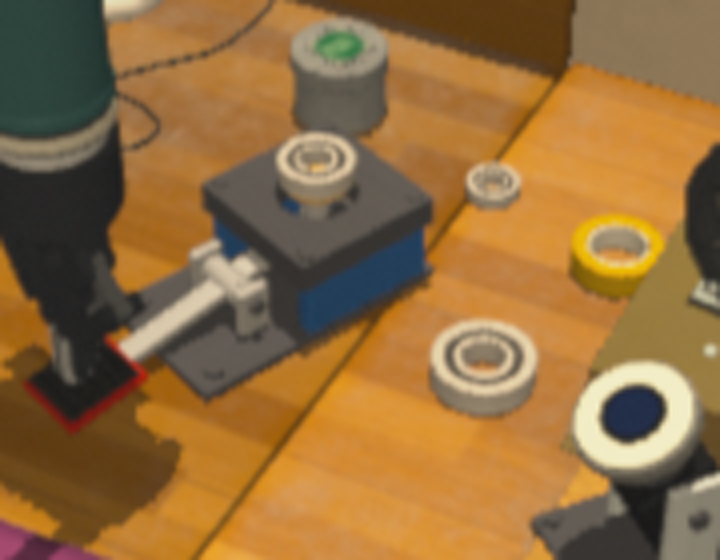

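The pedal is down and the bearing stands lifted on its plunger (side crop: bearing at (237,135), bore visible below it). The force rose steeply to about 20 N, which suggests the stop. I hold a little deeper to be sure, then release.

Request:
servo_tool --plan '[[[0,0,0.15,0,0,0],[0,0,0.15,0,0,0],[0,0,0.15,0,0,0]]]'

```text
time: 4.42
tool_pos: [0.4593, -0.0567, 0.0188]
tcp_rot: [-0.636, -3.07, -0.002]
wrist_force: [-6.3, 0.6, 12.3]
width: 0.002
```

Request:
servo_tool --plan '[[[0,0,-0.8,0,0,0],[0,0,-1.6,0,0,0],[0,0,-2.4,0,0,0],[0,0,-3.2,0,0,0],[0,0,-4,0,0,0],[0,0,-5,0,0,0],[0,0,-7,0,0,0],[0,0,-9.5,0,0,0],[0,0,-12,0,0,0],[0,0,-14,0,0,0],[0,0,-15.5,0,0,0],[0,0,-16,0,0,0],[0,0,-16,0,0,0]]]'

```text
time: 5.5
tool_pos: [0.4614, -0.0572, 0.1807]
tcp_rot: [-0.637, -3.074, -0.002]
wrist_force: [-0.5, 0.4, 0.1]
width: -0.001
```

```bash
python3 - <<'E'
from h import *
s=bot.read_state();print(s["time"],s["tool_pos"],s["wrist_force"],s["q"])
for n in("scene","side"):
    c=cam(n); x,y=(215,180) if n=="scene" else (205,250)
    cv2.imwrite(f"pics/p2{n}.png",cv2.resize(c["color"][y:y+140,x:x+180,::-1],None,fx=4,fy=4,interpolation=cv2.INTER_CUBIC))
E
```

```text
5.5 [ 0.46138531 -0.05720451  0.18067193] [-0.5010389   0.41672004  0.08371582] [-1.78029553e-01 -9.97587397e-02  2.09197237e+00  1.59502996e-03
  1.15189734e+00 -1.34090554e+00]
```

View pics/p2side.png

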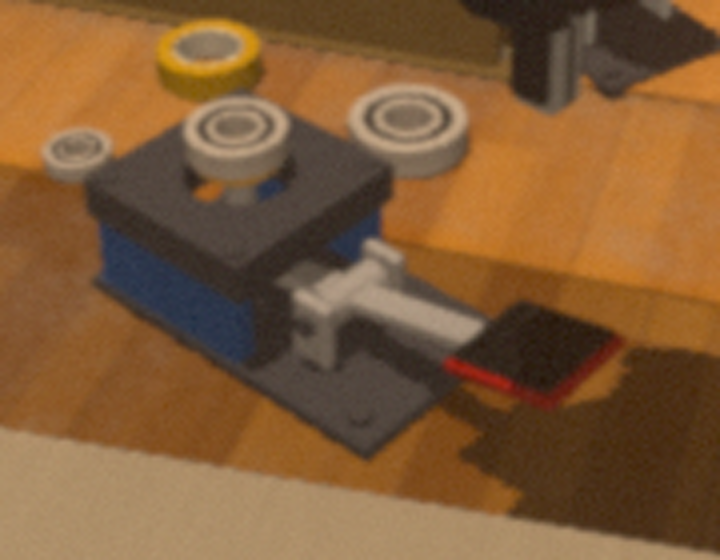

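View pics/p2scene.png

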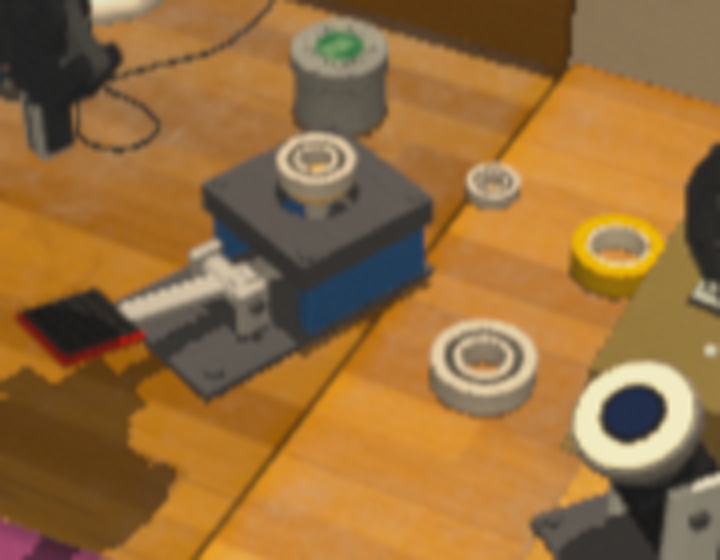

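Pedal is back up, and the bearing stands lifted and level: its top face is at crop (318,157) in the scene view and (237,125) in the side view.

```bash
python3 - <<'E'
from h import *
np.set_printoptions(precision=4,suppress=True)
a=cam("scene");b=cam("side")
p=(215+318/4,180+157/4);q=(205+237/4,250+126/4)
print(tri([(a,p),(b,q)]),onz(a,p,.091),onz(b,q,.091))
s=bot.read_state();M=R.from_rotvec(s["tcp_rot"]).as_matrix()
X=tri([(a,p),(b,q)])[0]; print("tool shift",M.T@(np.array([X[0],X[1],.19])-s["tool_pos"])*100)
E
```

```text
(array([ 0.618 , -0.1294,  0.0883]), [np.float64(0.0014540628056610577), np.float64(0.0014540628056611913)]) [ 0.6172 -0.1307  0.091 ] [ 0.6148 -0.1243  0.091 ]
tool shift [-17.4569  -0.3502  -1.4346]
```

Request:
servo_tool --plan '[[[-1,0,-0.2,0,0,0],[-3,-0.1,-0.5,0,0,0],[-6,-0.1,-0.8,0,0,0],[-9,-0.2,-1.1,0,0,0],[-12,-0.3,-1.4,0,0,0],[-14.5,-0.3,-1.4,0,0,0],[-16.5,-0.3,-1.4,0,0,0],[-17.4,-0.3,-1.4,0,0,0],[-17.4,-0.3,-1.4,0,0,0],[-17.4,-0.3,-1.4,0,0,0]]]' --claw 8.5

```text
time: 6.53
tool_pos: [0.6169, -0.1286, 0.1883]
tcp_rot: [-0.635, -3.065, -0.002]
wrist_force: [0.2, -0.2, 0.6]
width: 0.997
```

```bash
python3 - <<'E'
from h import *
c=cam("wrist"); cv2.imwrite("pics/w2.png",c["color"][:,:,::-1])
s=bot.read_state();print(s["time"],s["q"],s["tool_pos"],s["width"],s["wrist_force"])
print(proj(c,[.617,-.128,.091]))
E
```

```text
6.5833 [-2.45282702e-01  2.16015006e-01  1.74295057e+00  9.28140462e-04
  1.19426704e+00 -1.40789298e+00] [ 0.61652667 -0.12835319  0.18862504] 0.995184652321987 [-0.17075243 -0.05356299 -0.27771073]
[316.11388468 243.09873443]
```

View pics/w2.png

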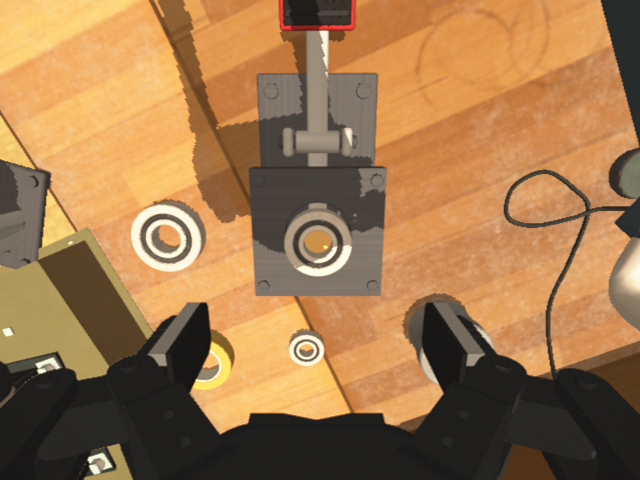

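Bearing centre at (319,241) in the wrist view, against a prediction of (316,243), with a diameter of about 68 px. That fits 47 mm at this depth. Descending to grip.

Request:
servo_tool --plan '[[[0.1,0.1,1.5,0,0,0],[0.1,0.1,4,0,0,0],[0.1,0.1,6.5,0,0,0],[0.1,0.1,8.5,0,0,0],[0.1,0.1,10,0,0,0],[0.1,0.1,11,0,0,0],[0.1,0.1,11.6,0,0,0],[0.1,0.1,12,0,0,0],[0.1,0.1,12.2,0,0,0],[0.1,0.1,12.2,0,0,0],[0.1,0.1,12.2,0,0,0]]]'

```text
time: 7.5
tool_pos: [0.6154, -0.1267, 0.0677]
tcp_rot: [-0.635, -3.067, -0.002]
wrist_force: [-0.1, 0.6, 0.2]
width: 0.991
```

```bash
python3 - <<'E'
from h import *
s=bot.read_state();print(s["time"],s["tool_pos"],s["width"],s["wrist_force"])
c=cam("side");cv2.imwrite("pics/g1.png",cv2.resize(c["color"][220:360,165:345,::-1],None,fx=4,fy=4,interpolation=cv2.INTER_CUBIC))
c=cam("wrist"); cv2.imwrite("pics/g1w.png",c["color"][:,:,::-1])
E
```

```text
7.5 [ 0.61536475 -0.12672656  0.06767542] 0.9912588551857454 [-0.05847462  0.60599821  0.15836198]
```

View pics/g1.png

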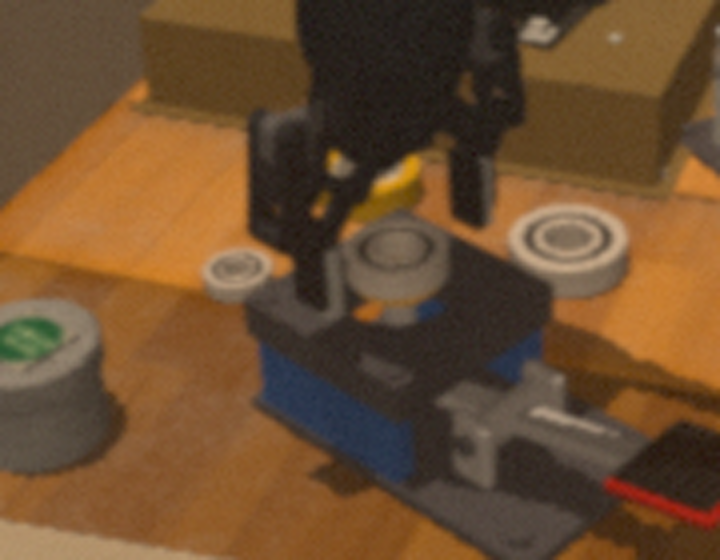

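View pics/g1w.png

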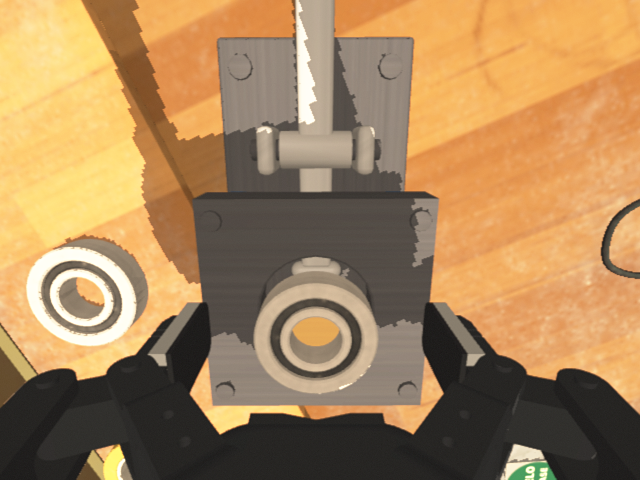

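The bearing sits centred between the jaws (316,338), and the finger tips clear the plate. Closing.

Request:
servo_tool --plan '[[[0,0,0.1,0,0,0],[0,0,0.1,0,0,0],[0,0,0.1,0,0,0],[0,0,0.1,0,0,0],[0,0,0.1,0,0,0],[0,0,0.1,0,0,0],[0,0,0.1,0,0,0],[0,0,0.1,0,0,0],[0,0,0.1,0,0,0],[0,0,0.1,0,0,0]]]' --claw 3.5 --grip_force 50

```text
time: 8.43
tool_pos: [0.6156, -0.1268, 0.067]
tcp_rot: [-0.635, -3.067, -0.002]
wrist_force: [-0.3, 0.9, 2.1]
width: 0.53
```

```bash
python3 - <<'E'
from h import *
s=bot.read_state();print(s["time"],s["tool_pos"],s["width"],s["width"]*85.4,s["wrist_force"])
c=cam("side");cv2.imwrite("pics/g2.png",cv2.resize(c["color"][220:360,165:345,::-1],None,fx=4,fy=4,interpolation=cv2.INTER_CUBIC))
c=cam("wrist"); cv2.imwrite("pics/g2w.png",c["color"][:,:,::-1])
for x in (318,):print(proj(c,s["tool_pos"]+np.array([0,0,.091-s["tool_pos"][2]])))
E
```

```text
8.4333 [ 0.61564375 -0.12684789  0.06698431] 0.5296181816359373 45.22939271170905 [-0.29560407  0.91969187  2.14727873]
[314.47464452 336.3958062 ]
```

View pics/g2.png

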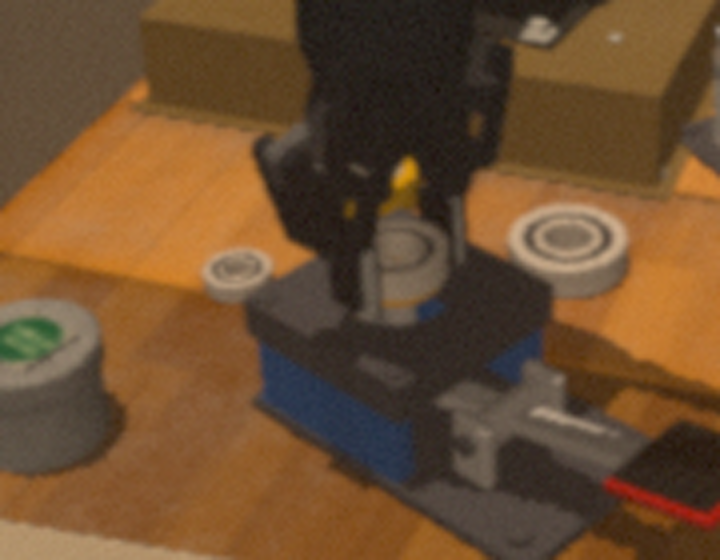

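View pics/g2w.png

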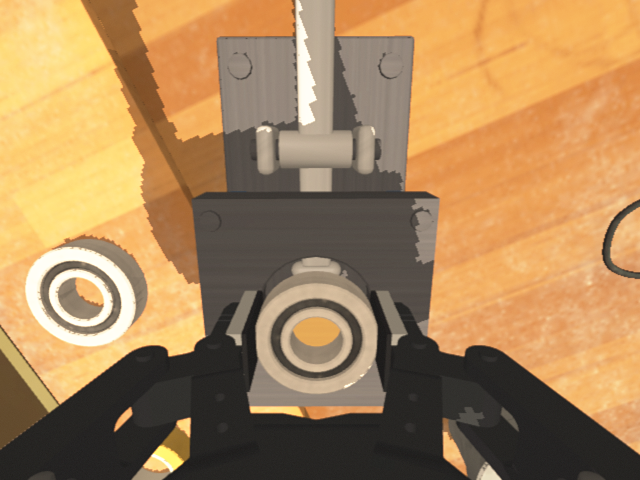

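Gripped at about 45 mm opening with the bearing centred in the jaws at (316,338). Lifting.

Request:
servo_tool --plan '[[[0,0,-0.5,0,0,0],[0,0,-1.5,0,0,0],[0,0,-3,0,0,0],[0,0,-5.5,0,0,0],[0,0,-8.5,0,0,0],[0,0,-11.5,0,0,0],[0,0,-14.5,0,0,0],[0,0,-17,0,0,0],[0,0,-19,0,0,0],[0,0,-20,0,0,0],[0,0,-20,0,0,0]]]'

```text
time: 9.45
tool_pos: [0.619, -0.1278, 0.2709]
tcp_rot: [-0.637, -3.073, -0.002]
wrist_force: [0.5, 0.8, -1.1]
width: 0.528
```

```bash
python3 - <<'E'
from h import *
np.set_printoptions(precision=4,suppress=True)
s=bot.read_state();print(s["time"],s["tool_pos"],s["width"],s["q"])
print(R.from_rotvec(s["tcp_rot"]).as_matrix())
a=cam("scene");b=cam("side");c=cam("wrist"); cv2.imwrite("pics/l1w.png",c["color"][:,:,::-1])
X=s["tool_pos"]+[0,0,.017]
for n,k in(("a",a),("b",b)):
    u=proj(k,X).round().astype(int);print(n,u);x,y=u-50
    cv2.imwrite(f"pics/l1{n}.png",cv2.resize(k["color"][y:y+100,x:x+100,::-1],None,fx=4,fy=4,interpolation=cv2.INTER_CUBIC))
im=np.hstack([cv2.imread("pics/l1a.png"),cv2.imread("pics/l1b.png")]);cv2.imwrite("pics/l1.png",im)
E
```

```text
9.45 [ 0.619  -0.1278  0.2709] 0.5280044520894406 [-0.2435  0.1641  1.651   0.0009  1.3297 -1.4061]
[[-0.9177  0.3972 -0.0029]
 [ 0.3972  0.9177  0.0017]
 [ 0.0033  0.0004 -1.    ]]
a [292 147]
b [257 177]
```

View pics/l1.png

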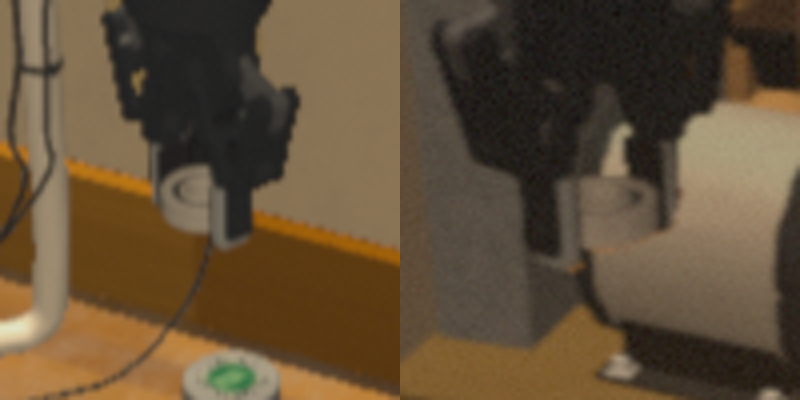

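View pics/l1w.png

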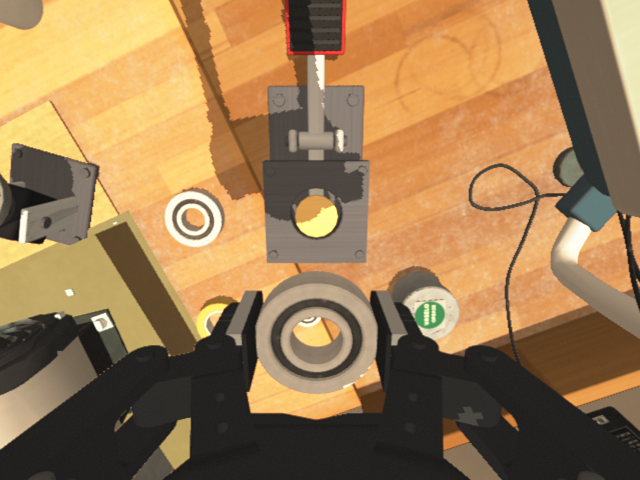

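The bearing is lifted, square in the jaws (wrist view (316,333)), with the empty bore visible at (317,214). Both fixed cameras match the predicted position. Now I move closer to measure the inspection camera.

Request:
servo_tool --plan '[[[0,-1,0,0,0,0],[-0.2,-3.5,0,0,0,0],[-0.4,-6.5,0,0,0,0],[-0.5,-9.5,0,0,0,0],[-0.6,-12.5,0,0,0,0],[-0.8,-15,0,0,0,0],[-0.8,-16.5,0,0,0,0],[-0.8,-17,0,0,0,0],[-0.8,-17,0,0,0,0],[-0.8,-17,0,0,0,0]]]'

```text
time: 10.43
tool_pos: [0.5561, -0.2857, 0.2645]
tcp_rot: [-0.635, -3.063, -0.004]
wrist_force: [-0.4, -0.2, -1.1]
width: 0.525
```

```bash
python3 - <<'E'
from h import *
c=cam("wrist"); cv2.imwrite("pics/m1.png",c["color"][:,:,::-1]); np.savez("m1.npz",Rm=c["Rm"],e=c["e"])
s=bot.read_state();print(s["time"],s["tool_pos"],s["q"]);print(proj(c,[.479,-.386,.12]))
E
```

```text
10.4833 [ 0.55647072 -0.2853242   0.26473585] [-5.12741846e-01  1.60842145e-01  1.66606663e+00 -1.61605204e-03
  1.32760525e+00 -1.67521142e+00]
[160.01602893 189.08785602]
```

View pics/m1.png

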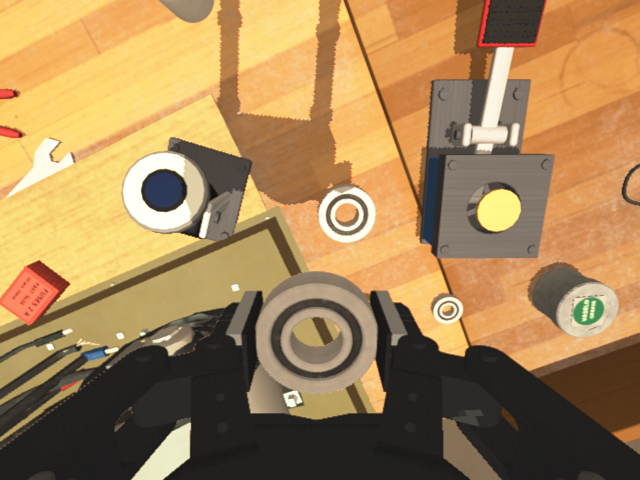

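```bash
cat > fit.py <<'E'
from h import *
from scipy.optimize import least_squares
np.set_printoptions(precision=4,suppress=True)
a=cam("scene");b=cam("side");c=cam("wrist")
d=np.load("m1.npz");c["Rm"]=d["Rm"];c["e"]=d["e"]
views=[(a,"scene0",(374,285),24),(b,"side0",(367,219),24),(c,"m1",(164,190),55)]
obs=[]
for k,f,u,r in views:
    im=cv2.imread(f"pics/{f}.png").astype(int)
    m=np.zeros(im.shape[:2],np.uint8)
    w=((im.min(2)>135)&(im.max(2)-im.min(2)<90)).astype(np.uint8)
    cv2.circle(m,u,r,1,-1); w=w*m
    n,l,st,_=cv2.connectedComponentsWithStats(w)
    i=1+np.argmax(st[1:,4]); ct=cv2.findContours((l==i).astype(np.uint8),cv2.RETR_EXTERNAL,cv2.CHAIN_APPROX_NONE)[0][0]
    h=cv2.convexHull(ct)[:,0]; el=cv2.fitEllipse(ct); print(f,el,st[i])
    obs.append((k,el))
    v=cv2.imread(f"pics/{f}.png"); v=v[u[1]-60:u[1]+60,u[0]-60:u[0]+60].copy(); v[(l==i)[u[1]-60:u[1]+60,u[0]-60:u[0]+60]]=(0,255,0)
    views_im=globals().setdefault("vi",[]); views_im.append(cv2.resize(v,(264,264),interpolation=cv2.INTER_NEAREST))
cv2.imwrite("pics/seg.png",np.hstack(vi))
def axes(az,t):
    z=np.array([np.sin(t)*np.cos(az),np.sin(t)*np.sin(az),np.cos(t)]); y=np.cross([0,0,1],z);y/=np.linalg.norm(y);return np.cross(y,z),y,z
th=np.linspace(0,2*np.pi,48,endpoint=False)
def res(p,t=.4,off=0):
    X,Y,Z=axes(p[3],t); out=[]
    for k,el in obs:
        (cx,cy),(A,B),ang=el
        A+=1;B+=1
        P=np.array([proj(k,p[:3]+.034*(np.cos(q)*X+np.sin(q)*Y)) for q in th])-[cx,cy]
        g=np.radians(ang);u=P@[np.cos(g),np.sin(g)];v=P@[-np.sin(g),np.cos(g)]
        out.append((np.hypot(u/(A/2),v/(B/2))-1)*(A+B)/4)
    return np.concatenate(out)
for az in (2.4,):
    s=least_squares(res,[.479,-.386,.12,az]);print(s.x,np.abs(s.fun).reshape(3,-1).mean(1))
    s2=least_squares(lambda p:res(p[:4],p[4]),[*s.x,.4]);print("free tilt",s2.x,np.abs(s2.fun).reshape(3,-1).mean(1))
for u in [(172,138),(251,158),(208,239)]: print("foot",onz(c,u,.008))
X,Y,Z=axes(s.x[3],.4);print("Z",Z,"focus",s.x[:3]+.08*Z)
E
python3 fit.py
```

```text
scene0 ((373.0740966796875, 283.3957824707031), (24.569782257080078, 29.866310119628906), 62.81329345703125) [359 271  29  26 409]
side0 ((367.1963195800781, 217.23532104492188), (17.155061721801758, 26.488731384277344), 114.1360855102539) [355 208  26  20 216]
m1 ((162.33627319335938, 191.60592651367188), (79.75880432128906, 81.36982727050781), 76.818359375) [ 121  151   83   82 3625]
[ 0.4809 -0.3862  0.1168  2.7745] [1.8925 0.8957 1.0917]
free tilt [ 0.481  -0.3864  0.1168  2.7986  0.3522] [1.8216 0.8098 1.2408]
foot [ 0.432  -0.3973  0.008 ]
foot [ 0.4837 -0.3297  0.008 ]
foot [ 0.5453 -0.4145  0.008 ]
Z [-0.3635  0.1398  0.9211] focus [ 0.4518 -0.375   0.1905]
```

View pics/seg.png

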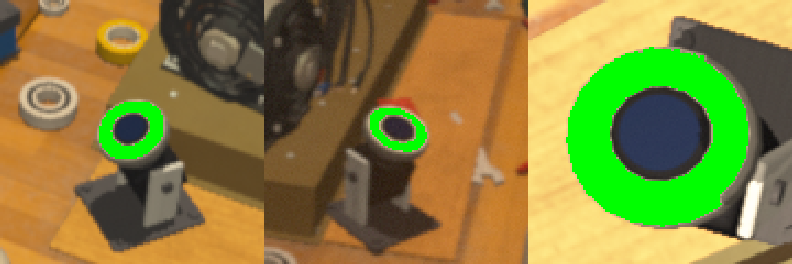

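```bash
cat > fit2.py <<'E'
exec(open("fit.py").read().split("obs=[]")[0])
exec("def axes"+open("fit.py").read().split("def axes")[1].split("th=np")[0])
vi=[];obs=[]
for k,f,u,r in views:
    im=cv2.imread(f"pics/{f}.png"); S=6
    x0,y0=u[0]-r-6,u[1]-r-6; cr=im[y0:y0+2*r+12,x0:x0+2*r+12]
    big=cv2.resize(cr,None,fx=S,fy=S,interpolation=cv2.INTER_CUBIC)
    w=(big[:,:,0]>115).astype(np.uint8); m=np.zeros_like(w);cv2.circle(m,((r+6)*S,(r+6)*S),r*S,1,-1);w*=m
    n,l,st,_=cv2.connectedComponentsWithStats(w);i=1+np.argmax(st[1:,4])
    w=(l==i).astype(np.uint8)
    ct=max(cv2.findContours(w,cv2.RETR_EXTERNAL,cv2.CHAIN_APPROX_NONE)[0],key=len)
    h=cv2.convexHull(ct)
    # densify hull
    m2=np.zeros_like(w);cv2.fillConvexPoly(m2,h,1)
    ct2=cv2.findContours(m2,cv2.RETR_EXTERNAL,cv2.CHAIN_APPROX_NONE)[0][0]
    el=cv2.fitEllipse(ct2)
    v=big.copy();cv2.ellipse(v,el,(0,255,0),1)
    cen=((el[0][0]+.5)/S-.5+x0,(el[0][1]+.5)/S-.5+y0)
    obs.append((k,(cen,(el[1][0]/S,el[1][1]/S),el[2])));print(f,obs[-1][1])
    vi.append((v,x0,y0,S))
th=np.linspace(0,2*np.pi,48,endpoint=False)
def res(p,t=.4):
    X,Y,Z=axes(p[3],t); out=[]
    for k,((cx,cy),(A,B),ang) in obs:
        P=np.array([proj(k,p[:3]+.034*(np.cos(q)*X+np.sin(q)*Y)) for q in th])-[cx,cy]
        g=np.radians(ang);u=P@[np.cos(g),np.sin(g)];v=P@[-np.sin(g),np.cos(g)]
        out.append((np.hypot(u/(A/2),v/(B/2))-1)*(A+B)/4)
    return np.concatenate(out)
s=least_squares(res,[.479,-.386,.12,2.4]);print(s.x,np.abs(s.fun).reshape(3,-1).mean(1))
s2=least_squares(lambda p:res(p[:4],p[4]),[*s.x,.4]);print("free tilt",s2.x,np.abs(s2.fun).reshape(3,-1).mean(1))
s3=least_squares(lambda p:res([*p,2.45]),s.x[:3]);print("az2.45",s3.x,np.abs(s3.fun).reshape(3,-1).mean(1))
X,Y,Z=axes(2.45,.4)
out=[]
for (k,_),(v,x0,y0,S) in zip(obs,vi):
    for p,col,az in ((s3.x,(0,0,255),2.45),(s.x,(255,0,255),s.x[3])):
        X,Y,Z=axes(az,.4)
        P=np.array([proj(k,p[:3]+.034*(np.cos(q)*X+np.sin(q)*Y)) for q in th]);P=((P-[x0,y0]+.5)*S-.5).round().astype(int)
        cv2.polylines(v,[P],True,col,1)
    out.append(cv2.resize(v,(264,264)) if k is not c else cv2.resize(v,(264,264)))
cv2.imwrite("pics/seg2.png",np.hstack(out))
E
python3 fit2.py
```

```text
scene0 ((373.1916097005208, 283.3642272949219), (26.06365203857422, 31.77082061767578), 65.55323028564453)
side0 ((367.1206690470378, 217.19346364339194), (19.12420908610026, 28.596534729003906), 112.47357940673828)
m1 ((157.35464477539062, 189.85419209798178), (94.86747233072917, 112.28763834635417), 177.1882781982422)
[ 0.479  -0.3853  0.1225  1.8147] [1.2057 2.5534 5.7903]
free tilt [ 0.479  -0.3855  0.1228  1.8289  0.2981] [1.1008 2.4131 5.9519]
az2.45 [ 0.4781 -0.3853  0.1237] [1.1459 2.4212 7.1071]
```

View pics/seg2.png

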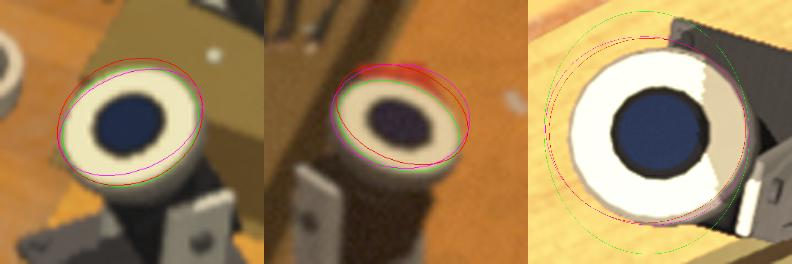

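```bash
sed -i 's/big\[:,:,0\]>115/big[:,:,0]>(163 if f=="m1" else 115)/' fit2.py; python3 fit2.py
```

```text
scene0 ((373.1916097005208, 283.3642272949219), (26.06365203857422, 31.77082061767578), 65.55323028564453)
side0 ((367.1206690470378, 217.19346364339194), (19.12420908610026, 28.596534729003906), 112.47357940673828)
m1 ((162.53570048014322, 190.83966573079428), (77.16191101074219, 80.1930643717448), 83.06039428710938)
[ 0.4805 -0.3862  0.1162  2.861 ] [1.6902 0.8463 2.1605]
free tilt [ 0.4804 -0.3861  0.1163  2.8349  0.4411] [1.7421 0.8753 2.0054]
az2.45 [ 0.4808 -0.3863  0.1152] [1.1014 1.1319 3.3668]
```

View pics/seg2.png

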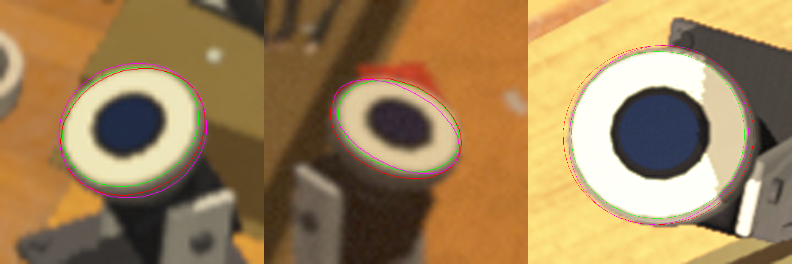

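```bash
cat >> fit2.py <<'E'
def res2(p):
    X,Y,Z=axes(p[3],.4); out=[]
    for (k,((cx,cy),(A,B),ang)),w in zip(obs,(1,1,.5)):
        P=np.array([proj(k,p[:3]+p[4]*(np.cos(q)*X+np.sin(q)*Y)) for q in th])-[cx,cy]
        g=np.radians(ang);u=P@[np.cos(g),np.sin(g)];v=P@[-np.sin(g),np.cos(g)]
        out.append(w*(np.hypot(u/(A/2),v/(B/2))-1)*(A+B)/4)
    return np.concatenate(out)
print("---")
for drop in (None,0,1,2):
    f=lambda p:np.concatenate([r for i,r in enumerate(res2(p).reshape(3,-1)) if i!=drop])
    s=least_squares(f,[.479,-.386,.12,2.4,.034]);print(drop,s.x,np.abs(res2(s.x)).reshape(3,-1).mean(1))
s=least_squares(lambda p:res2([*p[:3],2.45,p[3]]),[.479,-.386,.12,.034]);print("2.45",s.x,np.abs(s.fun).reshape(3,-1).mean(1))
E
python3 fit2.py|sed 1,/---/d
```

```text
None [ 0.4804 -0.3852  0.1175  2.5182  0.0314] [0.1771 0.3336 0.2098]
0 [ 0.4804 -0.3859  0.1167  2.4612  0.0312] [0.4985 0.2368 0.1848]
1 [ 0.4806 -0.3852  0.1179  2.5624  0.0313] [0.0989 0.4942 0.1638]
2 [ 0.48   -0.3849  0.1176  2.5088  0.0315] [0.1904 0.2249 0.4463]
2.45 [ 0.4805 -0.3852  0.1175  0.0313] [0.3028 0.3064 0.2465]
```

With the ring radius left free, the fit from all three views agrees to about 0.3 px: lens at (0.480,-0.385,0.1175), lean azimuth 2.52. The foot edges give 2.45, and the lens should be at z = 0.12. I use azimuth 2.48.

```bash
cat > plan.py <<'E'
from h import *
np.set_printoptions(precision=3,suppress=True)
L=np.array([.4804,-.3853,.1195]);az=2.48;Z=np.array([np.sin(.4)*np.cos(az),np.sin(.4)*np.sin(az),np.cos(.4)]);F=L+.08*Z
def go(back,h=.017):
    s=bot.read_state();M=R.from_rotvec(s["tcp_rot"]).as_matrix()
    z=M[:,2];ax=np.cross(z,-Z);n=np.linalg.norm(ax);ang=np.arctan2(n,z@-Z)
    T=F-h*Z+back*Z
    print("t",s["time"],"pos",s["tool_pos"],"target",T,"q",s["q"],"F",F)
    print("shift cm",M.T@(T-s["tool_pos"])*100,"rot deg",np.degrees(M.T@(ax/n*ang)))
E
python3 -c "
from plan import *
go(.08)"
```

```text
t 11.0833 pos [ 0.556 -0.286  0.265] target [ 0.436 -0.351  0.251] q [-0.514  0.161  1.665 -0.002  1.328 -1.676] F [ 0.456 -0.366  0.193]
shift cm [  8.41  -10.701   1.522] rot deg [  5.69  -22.878  -0.   ]
```

Request:
servo_tool --plan '[[[0.5,-0.6,0,0.3,-1,0],[1.6,-2,0,1,-4,0],[3,-3.8,0,1.9,-7.6,0],[4.5,-5.8,0.3,3,-12,0],[6,-7.7,0.8,4,-16,0],[7.3,-9.3,1.2,5,-20,0],[8.1,-10.4,1.5,5.5,-22,0],[8.4,-10.7,1.5,5.7,-22.9,0],[8.4,-10.7,1.5,5.7,-22.9,0],[8.4,-10.7,1.5,5.7,-22.9,0]]]'

```text
time: 11.92
tool_pos: [0.4366, -0.3514, 0.2523]
tcp_rot: [0.562, 2.713, -0.249]
wrist_force: [0.5, 0.0, -0.1]
width: 0.53
```

```bash
python3 - <<'E'
from plan import *
go(.0)
c=cam("wrist"); cv2.imwrite("pics/f1w.png",c["color"][:,:,::-1]);print("lens px",proj(c,L))
E
```

```text
t 11.9167 pos [ 0.437 -0.351  0.252] target [ 0.461 -0.37   0.178] q [-0.741 -0.223  2.113  0.041  0.852 -1.924] F [ 0.456 -0.366  0.193]
shift cm [0.072 0.04  8.086] rot deg [-0.04   0.082 -0.   ]
lens px [315.561 224.458]
```

View pics/f1w.png

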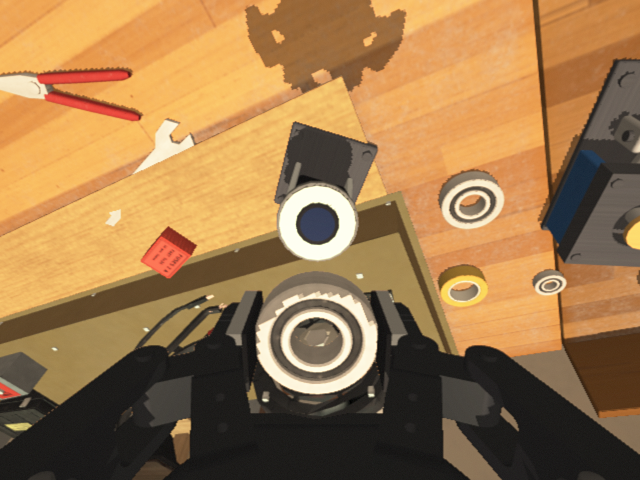

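The lens shows at (318,223), against a prediction of (316,224), so it lies on the tool axis. Moving along the axis to the focus.

Request:
servo_tool --plan '[[[0.1,0.1,0.5,0,0,0],[0.1,0.1,1.6,0,0,0],[0.1,0.1,3,0,0,0],[0.1,0.1,4.5,0,0,0],[0.1,0.1,6,0,0,0],[0.1,0.1,7.2,0,0,0],[0.1,0.1,7.8,0,0,0],[0.1,0.1,8.1,0,0,0],[0.1,0.1,8.1,0,0,0],[0.1,0.1,8.1,0,0,0]]]'

```text
time: 12.8
tool_pos: [0.4622, -0.3699, 0.1778]
tcp_rot: [0.561, 2.713, -0.25]
wrist_force: [0.3, 1.3, -0.1]
width: 0.526
```

```bash
python3 - <<'E'
from plan import *
go(.0)
s=bot.read_state();print(s["width"],s["wrist_force"],s["joint_vel"])
c=cam("wrist"); cv2.imwrite("pics/f2w.png",c["color"][:,:,::-1]);print("lens px",proj(c,L))
ims=[]
for n in("scene","side"):
    k=cam(n);u=proj(k,F);x,y=u.round().astype(int)-45;print(n,"focus crop",(u-[x,y])*4.4,"lens",(proj(k,L)-[x,y])*4.4)
    v=cv2.resize(k["color"][y:y+90,x:x+90,::-1],None,fx=4.4,fy=4.4,interpolation=cv2.INTER_CUBIC);ims.append(v)
    a=np.cross(Z,[0,0,1]);a/=np.linalg.norm(a);b=np.cross(Z,a)
    for off,col in((.007,(0,255,0)),(-.007,(0,255,255))):
        P=np.array([proj(k,F+off*Z+.0235*(np.cos(q)*a+np.sin(q)*b)) for q in np.linspace(0,6.28,40)])
        w=v.copy() if off>0 else w; cv2.polylines(w,[((P-[x,y]+.5)*4.4).astype(int)],True,col,1)
    ims.append(w)
cv2.imwrite("pics/f2.png",cv2.resize(np.vstack([np.hstack(ims[:2]),np.hstack(ims[2:])]),(600,600)))
E
```

```text
t 12.8 pos [ 0.462 -0.37   0.178] target [ 0.461 -0.37   0.178] q [-0.733 -0.089  2.143  0.044  0.687 -1.925] F [ 0.456 -0.366  0.193]
shift cm [ 0.097 -0.078 -0.006] rot deg [-0.03   0.116  0.   ]
0.5264903572623687 [ 0.279  1.267 -0.139] [-0.002 -0.018 -0.004 -0.001 -0.001 -0.001]
lens px [313.504 257.009]
scene focus crop [197.801 198.863] lens [247.338 297.6  ]
side focus crop [198.505 198.251] lens [144.206 316.259]
```

View pics/f2.png

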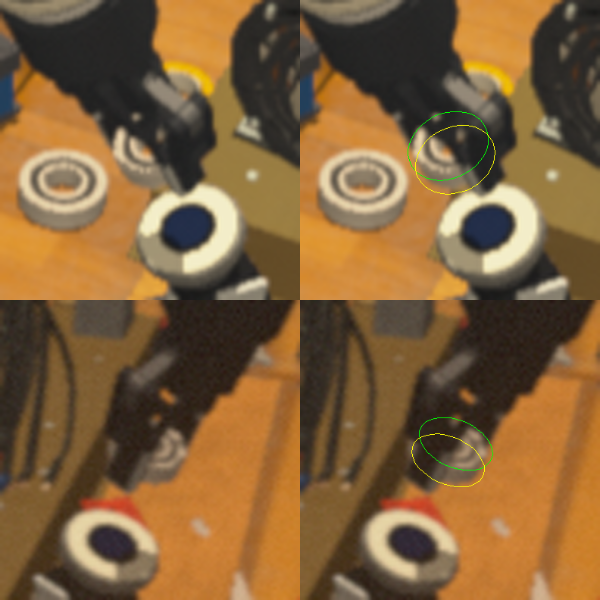

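View pics/f2w.png

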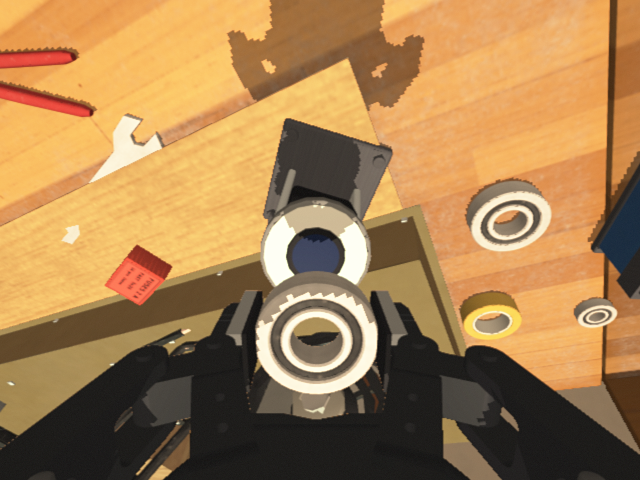

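The overlay of the ideal bearing at the focus agrees with the held bearing to 1–2 px in both fixed views. In the wrist view the bearing and the lens are centred on the same column (316). Last check for stillness, then I hand in.

```bash
python3 - <<'E'
from plan import *
from workcell import finish_job
go(0)
k=cam("scene");cv2.imwrite("pics/end.png",k["color"][:,:,::-1])
s=bot.read_state();print(s["joint_vel"],s["width"],s["wrist_force"])
E
```

```text
t 12.95 pos [ 0.462 -0.37   0.179] target [ 0.461 -0.37   0.178] q [-0.734 -0.091  2.142  0.044  0.687 -1.925] F [ 0.456 -0.366  0.193]
shift cm [ 0.147 -0.049  0.074] rot deg [-0.063  0.202  0.   ]
[ 0.001 -0.001  0.003  0.002 -0.001  0.   ] 0.5291333050458362 [ 1.399 -0.344 -0.47 ]
```

View pics/end.png

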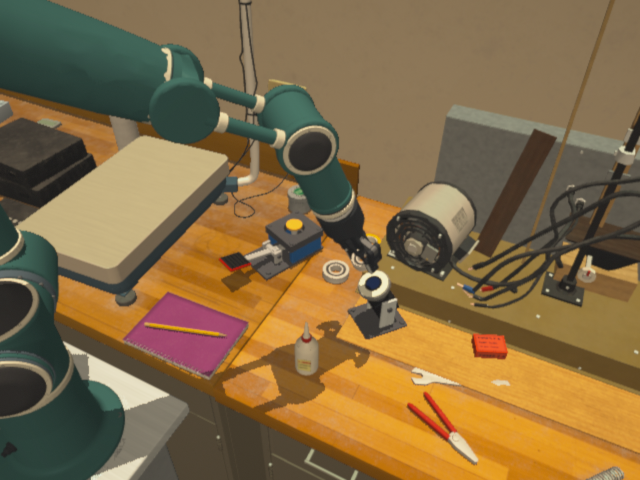

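The pedal is up at (236,262), the bottle (307,355), tin (298,199) and tape (370,243) stand where they were, and the bearing is held above the lens at rest. Handing in.

```bash
python3 -c "
from workcell import finish_job
print(finish_job())"
```

```text
the job is handed in; nothing more can be done
None
```

I pressed the pedal to its stop and let it return. Then I gripped the lifted bearing and carried it to the focus point of the inspection camera. I handed the job in at about 13 s with the gripper still holding it there; no verdict was reported.

**Pedal:** I took the stop as reached from the steep force rise (5 to about 20 N) and the tip no longer sinking at 19 mm. The joint angle itself cannot be read. Afterwards the pictures showed the pedal back up and the bearing standing clear of the nest.

**Final pose:** The tool was about 2 mm and 0.2° from the computed pose, with the joints still. The bearing was gripped at about 45 mm measured opening, against its 47 mm diameter. The bearing agreed with its ideal outline at the focus to about 1–2 px in both fixed views, though the fingers partly hid it.

**Bystanders and camera:** The oil bottle and grease tin looked unmoved in the last picture. The tape roll was mostly hidden behind the gripper there, but the path stayed clear of it. Nothing came near the inspection camera.

**Disagreements:**
- **Lean direction:** the foot edges gave 2.45 rad and the ring fit 2.52 rad, so I used 2.48. The difference tilts the bearing axis by under 0.03 rad.
- **Ring size:** the white ring measured about 63 mm across, not the stated 68 mm. I took this as its white face without the rim.
- **Lens height:** it measured 117.5 mm against the nominal 120 mm, and I used 119.5.

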